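# Tip the beads out of a divided carver's tray

## Task

On the carver's bench, slide the open box, grip fin outwards, up to the tongue of the divided tray's stand (on the left as the robot sees it), turn the tray on its stand until the corner of the bay with the three round beads is over the box, and press that corner down so that all three beads roll out through its rim gap into the box. Do not handle the beads; every other piece must stay in the tray, and the bear, chisel, mallet and tin are to be left where they are. Finish with the tray let up level again and the box standing flat on the bench.

Things in the scene. Friction and masses are not known exactly. Their poses are not given: they have to be found in the camera images.
- stand: Fixed steel stand of the tray: round foot 150 mm across, 14 mm thick, with a 32 mm column. Origin on its upright axis at table level. Its turntable turns either way (3.3 rad or more from the start) and stays where it is left (light friction: about 0.6 N at a post). A flat tongue, 60 mm wide, reaches from the foot to 107 mm along +y; the box belongs at its end.
- swivel (a point): sprung swivel on the stand's axis, 100 mm above the table, about which the tray tips: at most 0.27 rad about each of the tray's own x and y axes (0.38 rad on a corner). The springs level the tray when it is let go.
- tray: Square wooden tray, 200 x 200 mm. Origin: centre of its underside, at the swivel; axes along its sides, z up. Walls along its x and y axes make four bays, centred at (+-50, +-50) mm; walls 6 mm thick, tops 40 mm up. Flat 6 mm floor lined with felt, on which round pieces start to roll at about 12 degrees of tilt. At the start its sides face the stand's x and y directions (within 0.2 rad).
- gap (a point): one of the four rim gaps: outer floor corner of the bay at tray (100, 100, 6) mm. Every bay has such a gap at its outer corner, 141 mm from the tray's centre, where the rim is cut away for 42 mm along either side. With the corner pressed to its stops it is about 52 mm lower, and round pieces roll out there, outwards, and drop into a box standing at box_place; the other bays keep theirs.
- pad (a point): top centre of one of four thumb pads, 46 x 46 x 6 mm, that bridge the gaps at the tray's corners: tray (+-77, +-77, 46) mm. Pieces roll out underneath. Pressed down about 41 mm (about 9 N) the corner is at its stops, the pad then about 8 mm further out; it must be held there 1 to 2 s.
- post (a point): top of one of four dowel posts, 14 mm diameter, for turning the tray, at the middle of each side: tray (+-94, 0) and (0, +-94) mm, standing from the rim top (40 mm) up to 66 mm above the tray's origin.
- box_place (a point): where the box's origin belongs, on the table 172 mm from the stand's axis along the stand's +y; box y along stand y. Some 20 mm off is still good (touching the tongue it is at 170 mm). The box passes under the tray's edge.
- box: Loose open plywood box, 112 x 125 mm (x, y), 42 mm high, walls and floor 4 mm, 0.3 kg. Origin: centre of its underside. On its +y end stands an upright grip fin: 12 mm thick (in x), from y = 63 to 98 mm, 65 mm high.
- box_in (a point): centre of the box's inner floor, 4 mm above its underside; the inside measures 104 x 117 mm.
- bead0_center (a point): centre of bead 1 of 3: plain round wooden ball, 20 mm diameter, 10 g. The three beads lie together in one bay of the tray, a different one from start to start.
- bead1_center (a point): centre of bead 2 of 3: plain round wooden ball, 20 mm diameter, 10 g. The three beads lie together in one bay of the tray, a different one from start to start.
- bead2_center (a point): centre of bead 3 of 3: plain round wooden ball, 20 mm diameter, 10 g. The three beads lie together in one bay of the tray, a different one from start to start.
- egg0: small blunt wooden egg, 19 mm thick, 27 mm long, lying; origin on its underside. The two eggs share one bay.
- egg1: small blunt wooden egg, 19 mm thick, 27 mm long, lying; origin on its underside. The two eggs share one bay.
- plug0: short wooden dowel plug, 16 mm diameter, 24 mm long, lying; origin on its underside. The two plugs share one bay.
- plug1: short wooden dowel plug, 16 mm diameter, 24 mm long, lying; origin on its underside. The two plugs share one bay.
- button0: flat wooden disc, 24 mm diameter, 7 mm thick; origin at its underside. The two discs share one bay.
- button1: flat wooden disc, 24 mm diameter, 7 mm thick; origin at its underside. The two discs share one bay.
- bear: bystander: carved wooden sitting bear, 120 mm tall, 70 mm wide; origin under its centre.
- chisel: bystander: carving tool with round handle, 210 mm long, lying along its x; origin near its middle.
- mallet: bystander: wooden mallet, 240 mm long, lying along its x; origin near its middle.
- tin: bystander: paint tin, 66 mm diameter, 65 mm tall; origin under its centre.
Mind the look-alikes: they are no part of the job. What is shaped like the box but green is not meant.

How it is judged:
By the outcome, as a careful person would: the job done as asked, in the order asked, and still so for the second after the job is handed in, with the robot touching nothing.
It also fails if it takes over 72 s, if anything falls off the work surface, if the arm or the gripper's body presses on something with over 40 N, if the wrist force passes 120 N, or if a joint passes its speed limit or range.

## Robot

A 7-joint arm with a two-finger parallel gripper is mounted at the origin on the work surface. World frame = base frame: x ahead of the robot, y to its left, z up, the work surface at z = 0. Lengths are in mm, angles in rad, forces in N, time in s.
With the tool pointing down it reaches from about 425 to 950 mm from the base axis. Payload 4.7 kg.
Tool frame: the origin (TCP) lies on the centre line of the jaws, within the pads' length; the fingertips stand 22 mm ahead of it and the grasp point (between the pads) lies 3 mm ahead of it; z points along the fingers, y is the line along which they close (so a half turn about z gives the same grasp; the last joint's range is limited). The gripper opens to 85 mm and grips with 20 to 120 N. Pads are 22 mm wide; open, the fingers measure 114 mm over their backs; the gripper's body (76 mm by 85 mm) begins 54 mm behind the grasp point. The pads swing forward as they close: fully open they stand 13 mm farther back than shut.
Start: joints at [1.177, 0.469, -0.049, 1.532, 0.024, 1.141, -0.082], TCP at [240.86, -630.581, 253.335] pointing down, gripper open.
Joint ranges: [-2.59, 2.59], [-0.33, 1.99], [-1.39, 1.29], [0.1, 2.45], [-1.04, 4.18], [0.21, 1.99], [-2.66, 2.66]. Speed limits (rad/s): [2.57, 2.57, 3.14, 3.14, 3.14, 3.14, 3.14].

## Interface

Orientations are given as a 3x3 rotation matrix whose columns are the frame's x, y, z axes.
In Python, from plant import status, get_image, order gives the robot as it stands.
- The arm moves only by the shell command python3 -m pendant 'ROWS'. ROWS is text: rows parted by semicolons, each of 7 numbers parted by spaces: the shift along the world's x, y, z normalised to -1 to 1, where 1 is 10 cm, then the turn, a rotation vector about the world's x, y, z normalised to -1 to 1, where 1 is 180 degrees, then the closure, from -1 (fully open) to 1 (shut). A call has exactly 8 rows; each row is the pose to reach, as a shift and turn from the pose commanded when the call began, turning the shorter way round; what a row does not reach only later rows make up. A row lasts 1/10 s, in which the tool goes at most 50 mm and 8.59 degrees, less where a joint would pass 70% of its speed; a pose out of reach is approached as far as the arm can. A call with a number of a shift or a turn outside -1 to 1 is refused whole. A call with a gripper value outside its range is refused whole. The fingers move at their own pace and stop on an object; the grip force is fixed at half the most. Time passes only in rows, so rows that repeat a pose let the fingers close, or fill a call up. It gives the time, the measured TCP pose, the force, the opening and the grip force at its end, in the units of the state.
- status.observe(): the state, without advancing time (a new reading comes with each control period).
- get_image(name): name is "scene" or "top"; returns a dict with "pixels" (420x560x3 uint8, red, green, blue), "intrinsics" (3x3 intrinsics, pixels), "R" (3x3) and "t" (3): a world point X has camera coordinates R X + t. Camera axes: x right, y down, z forward; pixel columns grow to the right and rows downward; lengths in mm; the calibration is good to about 2 mm. A picture is of the moment at which its call begins. There is no depth.
- order.close_job(): hands the job in; it is judged then, once.
The state is a dict: "t": time; "joints": joint angles; "joint_vel": joint speeds; "tau": joint torques, N m; "position": TCP position; "tcp_rot": TCP orientation; "wrist_force": force on the tool from outside, world axes, zero at the start; "torque": the same for the moment, N m; "opening": opening from 0.0 (shut) to 1.0 (fully open); "grasp_force": force on a finger pad.
Only numpy, scipy, OpenCV 4.12 (cv2) and the standard library are available. Lean on these libraries where they do the work, as an engineer would, in place of code of your own. Each camera call takes 0.05 s, during which the arm holds its last target. There are 200 camera calls.

## Working session

There is one attempt and no reset: what is moved stays moved. The work goes in short steps, Python scripts to look and compute and a shell command to move; the robot and the scene stay as the last step left them, time stands still between calls to the robot, and variables do not carry over. Pictures are saved under pics/ and viewed, at most 10 in all, crops included, and the job is handed in when it is done.

```bash
mkdir -p pics; ls; python3 - <<'E'
from plant import status,get_image
import cv2,numpy as np
s=status.observe();print(s['t'],s['position'],s['tcp_rot'],s['opening'])
for n in('scene','top'):
    i=get_image(n);cv2.imwrite(f'pics/{n}0.png',i['pixels'][:,:,::-1]);np.savez(f'pics/{n}0.npz',**i)
    print(n,np.round(i['intrinsics'],1).tolist(),np.round(i['R'],4).tolist(),np.round(i['t'],1))
E
```

```text
pics
0.0 [ 240.63521792 -630.06344893  252.24056308] [[ 9.34174636e-01  3.56815203e-01 -8.12030240e-04]
 [ 3.56816111e-01 -9.34172854e-01  1.82807823e-03]
 [-1.06290503e-04 -1.99748978e-03 -9.99997999e-01]] 1.0024727788949246
scene [[512.9, 0.0, 288.0], [0.0, 512.9, 203.0], [0.0, 0.0, 1.0]] [[-0.8667, 0.4986, -0.013], [0.3702, 0.6257, -0.6866], [-0.3342, -0.5999, -0.7269]] [ 498.5  -75.2 1447. ]
top [[393.5, 0.0, 279.2], [0.0, 393.5, 200.8], [0.0, 0.0, 1.0]] [[0.0538, -0.9985, -0.0025], [-0.9778, -0.0522, -0.2028], [0.2024, 0.0134, -0.9792]] [ -75.9  568.1 1023.5]
```

View pics/scene0.png

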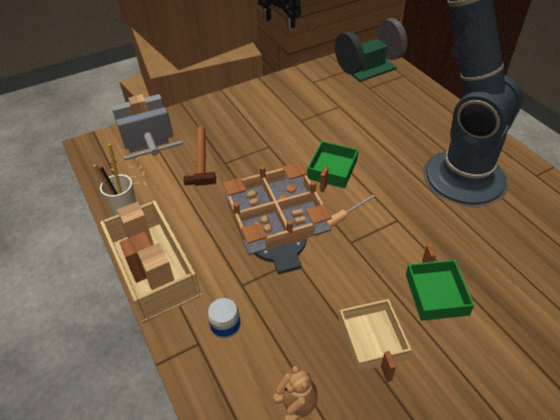

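View pics/top0.png

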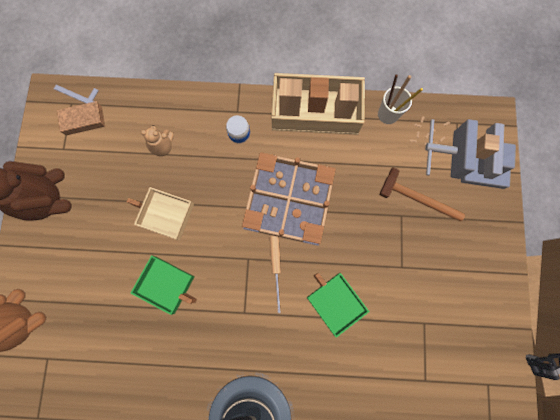

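Top view: stand and tray at about (288,200), box at (164,213) with its fin at (134,203), green look-alikes below. Scene view: the tongue ends at about (287,265). I'll enlarge the tray next.

```bash
cat > h.py <<'E'
import numpy as np,cv2
from plant import get_image,status
def load(n): return dict(np.load(f'pics/{n}.npz'))
def ray(i,uv,z):
    K,R,t=i['intrinsics'],i['R'],i['t']
    d=R.T@np.linalg.inv(K)@np.array([uv[0],uv[1],1.]);c=-R.T@t
    return c+d*(z-c[2])/d[2]
def proj(i,X):
    p=i['intrinsics']@(i['R']@np.array(X,float)+i['t']);return p[:2]/p[2]
def snap(n,name):
    i=get_image(n);np.savez(f'pics/{name}.npz',**i);cv2.imwrite(f'pics/{name}.png',i['pixels'][:,:,::-1]);return i
E
python3 - <<'E'
from h import *
a=load('scene0')['pixels'][155:280,215:350,::-1];b=load('top0')['pixels'][145:255,230:350,::-1]
a=cv2.resize(a,None,fx=400/135,fy=400/135,interpolation=cv2.INTER_CUBIC)
b=cv2.resize(b,(400,367),interpolation=cv2.INTER_CUBIC)
c=np.zeros((a.shape[0],800,3),np.uint8);c[:,:400]=a;c[:367,400:]=b[:370]
cv2.imwrite('pics/c1.png',c)
# box: pale wood mask in top
i=load('top0');hsv=cv2.cvtColor(i['pixels'],cv2.COLOR_RGB2HSV)
for n in('top0','scene0'):
    i=load(n);hsv=cv2.cvtColor(i['pixels'],cv2.COLOR_RGB2HSV)
    m=cv2.inRange(hsv,(15,50,170),(32,150,255))
    for c in cv2.findContours(m,0,2)[0]:
        if cv2.contourArea(c)>400: r=cv2.minAreaRect(c);print(n,np.round(r[0]),np.round(r[1]),cv2.boxPoints(r).round().tolist(),cv2.contourArea(c))
E
```

```text
top0 [161. 214.] [46. 46.] [[131.0, 226.0], [148.0, 184.0], [191.0, 201.0], [174.0, 243.0]] 1794.5
top0 [319.  97.] [94. 46.] [[271.0, 118.0], [273.0, 72.0], [367.0, 77.0], [365.0, 123.0]] 4079.5
scene0 [375. 329.] [62. 54.] [[339.0, 310.0], [390.0, 291.0], [411.0, 349.0], [361.0, 368.0]] 2778.0
scene0 [146. 246.] [90. 67.] [[97.0, 219.0], [158.0, 191.0], [195.0, 273.0], [134.0, 301.0]] 2394.0
```

View pics/c1.png

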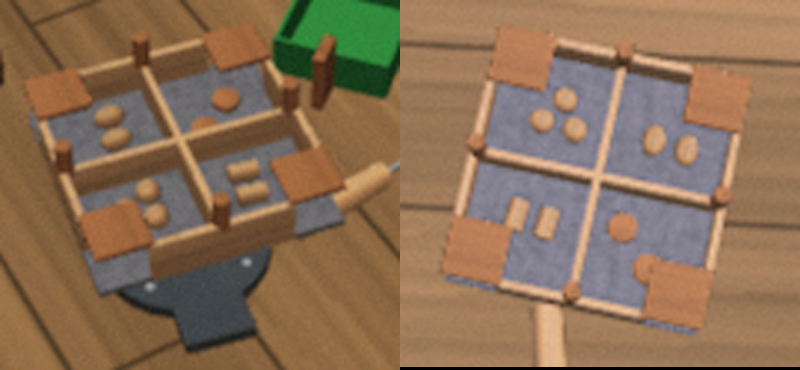

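The crop shows the three beads in the tray's upper-left bay in the top view (the bay nearest the camera in the scene view). The eggs are upper right, the plugs lower left and the discs lower right. The tongue end corners are at about (277,272) and (301,266) in the scene view.

```bash
python3 - <<'E'
from h import *
T=load('top0');S=load('scene0')
pt=lambda u,v:(230+(u-400)*.3,145+v*.3)
ps=lambda u,v:(215+u/2.963,155+v/2.963)
P=[ray(T,pt(u,v),166) for u,v in((625,48),(476,138),(723,190),(572,285))]
print('posts top',np.round(P),np.mean(P,0))
Q=[ray(S,ps(u,v),166) for u,v in((64,145),(140,38),(290,82),(221,198))]
print('posts scene',np.round(Q),np.mean(Q,0))
for z in(0,5,14): print('tongue',z,[np.round(ray(S,ps(u,v),z)) for u,v in((185,346),(256,328))])
print('beads',[np.round(ray(T,pt(u,v),116)) for u,v in((566,99),(542,121),(575,129))])
# box by rim/edges: fin, brown mask
for n,I,z in(('t',T,42),('s',S,42)):
    hsv=cv2.cvtColor(I['pixels'],cv2.COLOR_RGB2HSV)
    m=cv2.inRange(hsv,(15,50,165),(32,150,255))
    for c in cv2.findContours(m,0,2)[0]:
        if cv2.contourArea(c)>400:
            q=cv2.approxPolyDP(cv2.convexHull(c),5,True)[:,0]
            print(n,q.tolist(),[np.round(ray(I,p,z)[:2]).tolist() for p in q])
# crop of box both views
a=cv2.resize(S['pixels'][280:390,320:430,::-1],(400,400),interpolation=2);b=cv2.resize(T['pixels'][170:250,120:200,::-1],(400,400),interpolation=2)
cv2.imwrite('pics/c2.png',np.hstack([a,b]))
E
```

```text
posts top [[ 658.  -87.  166.]
 [ 582.   21.  166.]
 [ 552. -165.  166.]
 [ 476.  -57.  166.]] [567.12244123 -71.99825108 166.        ]
posts scene [[ 658.  -84.  166.]
 [ 552. -160.  166.]
 [ 474.  -54.  166.]
 [ 582.   23.  166.]] [566.74896065 -68.81432288 166.        ]
tongue 0 [array([616.,  19.,   0.]), array([557.,  33.,   0.])]
tongue 5 [array([617.,  23.,   5.]), array([559.,  36.,   5.])]
tongue 14 [array([620.,  28.,  14.]), array([562.,  42.,  14.])]
beads [array([630., -44., 116.]), array([611., -26., 116.]), array([606., -52., 116.])]
t [[149, 187], [192, 203], [175, 239], [150, 237], [131, 225]] [[595.0, 323.0], [556.0, 197.0], [453.0, 234.0], [455.0, 303.0], [485.0, 359.0]]
t [[367, 122], [271, 117], [274, 73], [363, 77]] [[822.0, -288.0], [823.0, -8.0], [964.0, -9.0], [965.0, -275.0]]
s [[388, 299], [411, 349], [360, 362], [340, 310]] [[456.0, 233.0], [488.0, 351.0], [594.0, 322.0], [562.0, 203.0]]
s [[155, 200], [194, 273], [134, 300], [100, 221], [125, 206]] [[794.0, -316.0], [796.0, -48.0], [939.0, -48.0], [939.0, -317.0], [868.0, -335.0]]
```

View pics/c2.png

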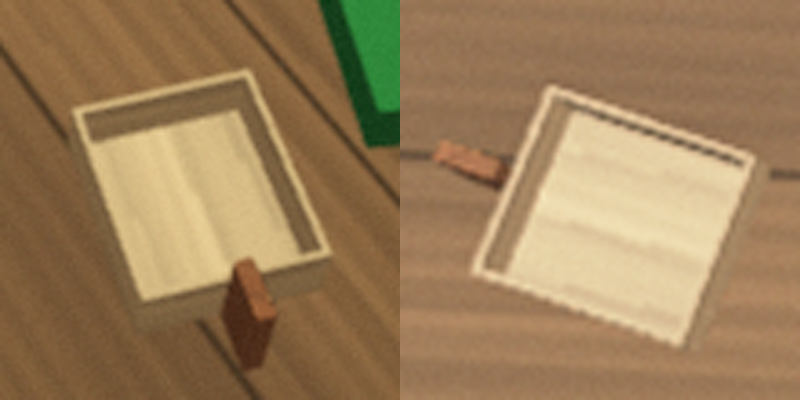

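The box has its fin on the outer (+y) end and already points nearly along the tongue. By my estimate the stand axis is (567,-70) with yaw about -0.225, box_place is about (606,97), and the box is at (525,277) with yaw about -0.26. Moving now.

```bash
for k in 1 2 3; do python3 -m pendant '.125 .125 0 0 0 .004 -1;.25 .25 0 0 0 .008 -1;.375 .375 0 0 0 .011 -1;.5 .5 0 0 0 .015 -1;.625 .625 0 0 0 .019 -1;.75 .75 0 0 0 .023 -1;.875 .875 0 0 0 .026 -1;1 1 0 0 0 .03 -1'; done
python3 - <<'E'
from h import *
T=load('top0')
C=[ray(T,(120+(u-400)/5,170+v/5),42)[:2] for u,v in((550,87),(762,158),(686,347),(472,272))]
print(np.round(C),np.mean(C,0)); S=load('scene0')
D=[ray(S,(320+u/400*110,280+v/400*110),42)[:2] for u,v in((248,71),(328,254),(140,302),(74,109))]
print(np.round(D),np.mean(D,0))
print('fin top corners t',[np.round(ray(T,(120+(u-400)/5,170+v/5),65)[:2]) for u,v in((440,142),(434,158),(505,188),(509,168))])
print('fin top s',[np.round(ray(S,(320+u/400*110,280+v/400*110),65)[:2]) for u,v in((234,264),(252,259),(275,315),(255,320))])
E
```

```text
t: 0.9
position: [341.9, -529.5, 253.4]
tcp_rot: [[0.896, 0.444, 0.0], [0.444, -0.896, -0.0], [0.0, 0.0, -1.0]]
wrist_force: [-0.9, 0.7, -0.4]
opening: 1.0
grasp_force: 0.0
t: 1.7
position: [441.9, -429.5, 253.3]
tcp_rot: [[0.85, 0.526, 0.0], [0.526, -0.85, -0.0], [0.0, 0.0, -1.0]]
wrist_force: [-1.5, 0.6, -0.2]
opening: 0.999
grasp_force: 0.0
t: 2.5
position: [541.9, -329.5, 253.3]
tcp_rot: [[0.797, 0.604, 0.0], [0.604, -0.797, -0.0], [0.0, 0.0, -1.0]]
wrist_force: [-0.2, -0.3, -0.2]
opening: 1.002
grasp_force: 0.0
[[594. 320.]
 [560. 197.]
 [452. 228.]
 [487. 350.]] [523.1809707  273.47857201]
[[456. 234.]
 [491. 352.]
 [598. 323.]
 [561. 203.]] [526.53113237 278.02522503]
fin top corners t [array([555., 368.]), array([546., 370.]), array([531., 329.]), array([542., 328.])]
fin top s [array([549., 339.]), array([539., 341.]), array([549., 373.]), array([559., 370.])]
```

```bash
for k in 1 2 3 4 5 6; do python3 -m pendant '0 .125 0 0 0 .004 -1;0 .25 0 0 0 .008 -1;0 .375 0 0 0 .011 -1;0 .5 0 0 0 .015 -1;0 .625 0 0 0 .019 -1;0 .75 0 0 0 .023 -1;0 .875 0 0 0 .026 -1;0 1 0 0 0 .03 -1' |grep -E 'pos|wrist'; done
python3 -m pendant '.01 .125 0 0 0 .004 -1;.02 .25 0 0 0 .008 -1;.03 .375 -.1 0 0 .011 -1;.04 .5 -.2 0 0 .015 -1;.05 .625 -.4 0 0 .019 -1;.05 .75 -.6 0 0 .024 -1;.05 .82 -.8 0 0 .024 -1;.05 .82 -1 0 0 .024 -1'
python3 - <<'E'
from h import *
a=snap('scene','s1');b=snap('top','t1')
print(status.observe()['position'])
a=cv2.resize(a['pixels'][260:390,310:450,::-1],(420,390),interpolation=2);b=cv2.resize(b['pixels'][150:250,100:200,::-1],(380,390),interpolation=2)
cv2.imwrite('pics/c3.png',np.hstack([a,b]))
E
```

```text
position: [540.8, -229.6, 253.4]
wrist_force: [-0.0, -0.6, 0.0]
position: [540.9, -129.5, 253.4]
wrist_force: [0.1, -0.3, 0.2]
position: [540.8, -29.5, 253.3]
wrist_force: [0.6, -1.0, -0.3]
position: [540.9, 70.5, 253.3]
wrist_force: [0.1, -0.7, 0.7]
position: [540.8, 170.4, 253.3]
wrist_force: [-0.0, -0.0, -0.4]
position: [540.8, 270.5, 253.3]
wrist_force: [0.5, 0.4, -0.4]
t: 8.1
position: [544.9, 353.2, 151.3]
tcp_rot: [[0.276, 0.961, -0.001], [0.961, -0.276, 0.0], [0.0, -0.001, -1.0]]
wrist_force: [-0.5, -0.1, 0.4]
opening: 0.999
grasp_force: 0.0
[543.89239408 350.47850067 149.05829714]
```

View pics/c3.png

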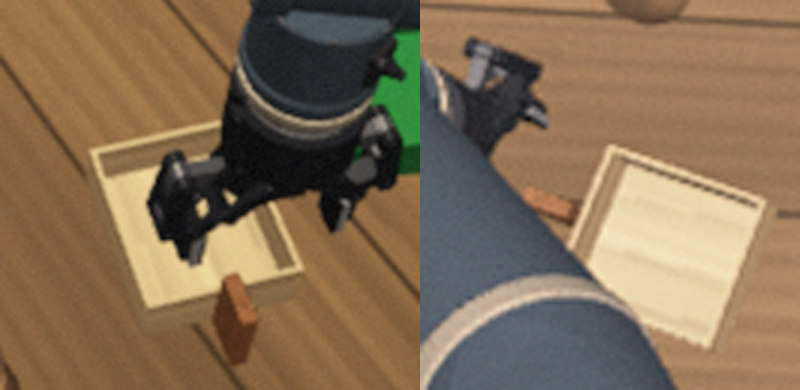

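```bash
python3 -m pendant '.02 0 -.15 0 0 0 -1;.02 0 -.3 0 0 0 -1;.02 0 -.45 0 0 0 -1;.02 0 -.6 0 0 0 -1;.02 0 -.7 0 0 0 -1;.02 0 -.8 0 0 0 -1;.02 0 -.9 0 0 0 -1;.02 0 -1 0 0 0 -1'
python3 -m pendant '0 0 -.04 0 0 0 -1;0 0 -.04 0 0 0 0;0 0 -.04 0 0 0 1;0 0 -.04 0 0 0 1;0 0 -.04 0 0 0 1;0 0 -.04 0 0 0 1;0 0 -.04 0 0 0 1;0 0 -.04 0 0 0 1'
```

```text
t: 9.0
position: [548.0, 351.6, 52.8]
tcp_rot: [[0.279, 0.96, 0.001], [0.96, -0.279, 0.0], [0.0, 0.0, -1.0]]
wrist_force: [0.2, 0.3, -0.2]
opening: 0.996
grasp_force: 0.0
t: 9.8
position: [548.0, 351.8, 49.9]
tcp_rot: [[0.279, 0.96, 0.001], [0.96, -0.279, 0.001], [0.001, 0.0, -1.0]]
wrist_force: [0.0, -0.2, 3.2]
opening: 0.129
grasp_force: 59.1
```

```bash
python3 -m pendant '.04 -.1 0 0 0 .001 1;.09 -.2 0 0 0 .002 1;.13 -.3 0 0 0 .003 1;.18 -.42 0 0 0 .004 1;.23 -.54 0 0 0 .005 1;.28 -.66 0 0 0 .006 1;.33 -.78 0 0 0 .007 1;.38 -.9 0 0 0 .008 1'
python3 -m pendant '.05 -.12 0 0 0 .001 1;.1 -.24 0 0 0 .002 1;.15 -.36 0 0 0 .003 1;.2 -.48 0 0 0 .004 1;.25 -.58 0 0 0 .005 1;.3 -.68 0 0 0 .006 1;.34 -.78 0 0 0 .007 1;.36 -.83 0 0 0 .008 1'
python3 - <<'E'
from h import *
a=snap('scene','s2');b=snap('top','t2')
s=status.observe();print(s['position'],s['wrist_force'],s['tcp_rot'][:2,1])
a=cv2.resize(a['pixels'][190:320,220:360,::-1],(420,390),interpolation=2);b=cv2.resize(b['pixels'][120:260,180:320,::-1],(380,390),interpolation=2)
cv2.imwrite('pics/c4.png',np.hstack([a,b]))
E
```

```text
t: 10.6
position: [586.5, 260.6, 49.8]
tcp_rot: [[0.255, 0.967, 0.001], [0.967, -0.255, 0.001], [0.001, 0.0, -1.0]]
wrist_force: [-2.3, 4.3, 6.3]
opening: 0.134
grasp_force: 59.4
t: 11.4
position: [622.6, 176.8, 49.9]
tcp_rot: [[0.232, 0.973, 0.001], [0.973, -0.232, 0.0], [0.001, 0.001, -1.0]]
wrist_force: [-1.3, 4.2, 5.9]
opening: 0.134
grasp_force: 59.6
[622.95545322 176.08776271  49.82278804] [0.65254827 0.80522428 5.83620535] [ 0.97265473 -0.23225241]
```

View pics/c4.png

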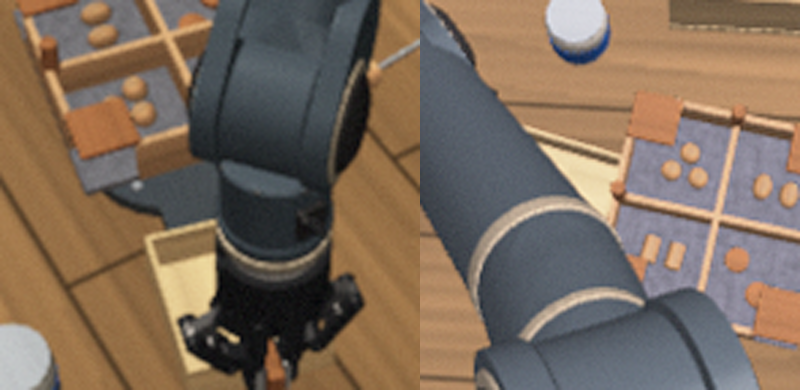

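```bash
python3 -m pendant '0 -.01 0 0 0 0 1;-.005 -.02 0 0 0 0 1;-.005 -.02 0 0 0 0 1;-.005 -.02 0 0 0 0 1;-.01 -.03 0 0 0 0 1;-.01 -.03 0 0 0 0 1;-.01 -.03 0 0 0 0 1;-.01 -.03 0 0 0 0 1' | grep -E 'pos|wri'
python3 - <<'E'
from h import *
# near-side box corner (stand -x,-y) & rim edge in scene
S=load('s2')
for u,v in ((147,235),(186,375)): print(np.round(ray(S,(220+u/3,190+v/3),42)[:2]))
E
```

```text
position: [622.0, 175.0, 49.8]
wrist_force: [3.7, 3.2, 6.1]
[641.  28.]
[676. 150.]
```

```bash
python3 -m pendant '0 -.01 0 0 0 0 1;-.005 -.02 0 0 0 0 1;-.005 -.02 0 0 0 0 1;-.005 -.02 0 0 0 0 1;-.01 -.03 0 0 0 0 1;-.01 -.04 0 0 0 0 1;-.01 -.04 0 0 0 0 1;-.01 -.04 0 0 0 0 1' | grep -E 'pos|wri'

```

```text
position: [620.4, 171.8, 49.8]
wrist_force: [0.8, 3.3, 5.8]
```

```bash
python3 -m pendant '0 0 0 0 0 0 -1;0 0 0 0 0 0 -1;0 0 0 0 0 0 -1;0 0 .1 0 0 0 -1;0 0 .3 0 0 0 -1;0 0 .5 0 0 0 -1;0 0 .7 0 0 0 -1;0 0 .9 0 0 0 -1'
python3 -m pendant '0 0 .2 0 0 0 -1;0 0 .4 0 0 0 0;-.03 -.1 .6 0 0 0 .3;-.06 -.2 .7 0 0 0 .3;-.1 -.3 .7 0 0 .005 .3;-.14 -.45 .7 0 0 .01 .3;-.17 -.6 .7 0 0 .015 .3;-.2 -.75 .7 0 0 .02 .3'
python3 - <<'E'
from h import *
S=snap('scene','s3');T=snap('top','t3')
for n,I in(('t',T),('s',S)):
    hsv=cv2.cvtColor(I['pixels'],cv2.COLOR_RGB2HSV)
    m=cv2.inRange(hsv,(15,50,165),(32,150,255))
    for c in cv2.findContours(m,0,2)[0]:
        if cv2.contourArea(c)>300:
            q=cv2.approxPolyDP(cv2.convexHull(c),4,True)[:,0]
            print(n,q.tolist(),[np.round(ray(I,p,42)[:2]).tolist() for p in q])
a=cv2.resize(S['pixels'][180:310,200:340,::-1],(420,390),interpolation=2);b=cv2.resize(T['pixels'][120:260,180:320,::-1],(380,390),interpolation=2)
cv2.imwrite('pics/c5.png',np.hstack([a,b]))
E
```

```text
t: 13.9
position: [619.7, 171.1, 140.6]
tcp_rot: [[0.23, 0.973, -0.0], [0.973, -0.23, -0.0], [-0.0, 0.0, -1.0]]
wrist_force: [1.6, 0.0, -1.2]
opening: 0.999
grasp_force: 0.0
t: 14.7
position: [598.6, 94.3, 208.1]
tcp_rot: [[0.168, 0.986, -0.002], [0.986, -0.168, -0.001], [-0.001, -0.002, -1.0]]
wrist_force: [-0.0, 0.0, 0.3]
opening: 0.353
grasp_force: 0.0
t [[316, 343], [254, 363], [258, 353], [290, 338], [310, 337]] [[204.0, -161.0], [146.0, -3.0], [171.0, -12.0], [212.0, -93.0], [217.0, -145.0]]
t [[442, 283], [475, 286], [506, 309], [494, 324], [444, 321]] [[374.0, -492.0], [371.0, -579.0], [316.0, -658.0], [276.0, -624.0], [276.0, -494.0]]
t [[441, 303], [439, 310], [409, 320], [383, 309], [378, 297], [396, 277], [436, 295]] [[322.0, -487.0], [304.0, -482.0], [274.0, -402.0], [298.0, -334.0], [328.0, -321.0], [383.0, -369.0], [342.0, -475.0]]
t [[331, 276], [233, 292], [238, 276], [270, 261], [323, 265]] [[376.0, -195.0], [321.0, 64.0], [363.0, 54.0], [407.0, -29.0], [404.0, -173.0]]
t [[125, 263], [125, 288], [90, 297], [77, 294], [81, 272], [101, 262]] [[381.0, 362.0], [315.0, 353.0], [287.0, 443.0], [293.0, 479.0], [351.0, 477.0], [380.0, 427.0]]
t [[38, 261], [36, 281], [2, 288], [4, 260]] [[374.0, 598.0], [321.0, 594.0], [298.0, 682.0], [371.0, 691.0]]
t [[274, 73], [363, 77], [363, 124], [266, 122]] [[964.0, -9.0], [965.0, -275.0], [815.0, -276.0], [807.0, 6.0]]
s [[313, 255], [331, 299], [282, 311], [268, 267]] [[533.0, 47.0], [563.0, 170.0], [671.0, 142.0], [642.0, 23.0]]
s [[128, 160], [141, 165], [194, 271], [135, 300], [100, 223]] [[806.0, -505.0], [781.0, -466.0], [794.0, -53.0], [937.0, -46.0], [941.0, -310.0]]
s [[223, 297], [218, 298], [136, 158], [150, 154], [163, 161], [222, 263]] [[766.0, 45.0], [777.0, 42.0], [784.0, -502.0], [744.0, -498.0], [722.0, -450.0], [729.0, -41.0]]
```

View pics/c5.png

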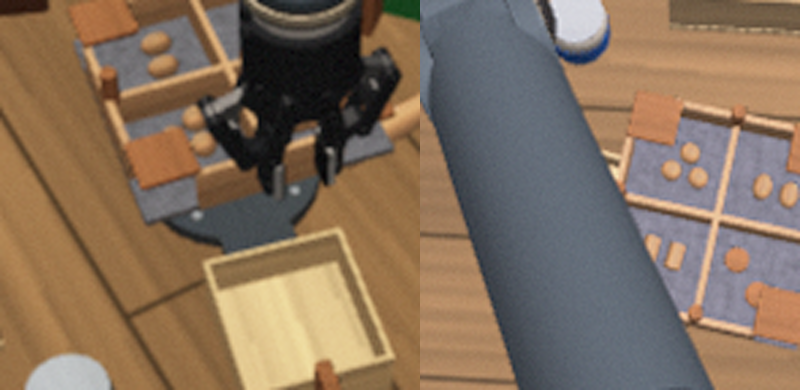

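The box is up against the tongue, at about (602,96) against a target of (605,97). Next is the post at (582,22).

```bash
python3 -m pendant '-.05 -.2 0 0 0 0 .3;-.1 -.4 0 0 0 0 .3;-.15 -.6 0 0 0 0 .3;-.18 -.75 0 0 0 0 .3;-.18 -.75 0 0 0 0 .3;-.18 -.75 -.15 0 0 0 .3;-.18 -.75 -.3 0 0 0 .3;-.18 -.75 -.44 0 0 0 .3'
python3 -m pendant '0 0 0 0 0 0 .5;0 0 0 0 0 0 .55;-.085 .01 0 0 0 .029 .55;-.17 .013 0 0 0 .058 .55;-.255 .008 0 0 0 .087 .55;-.34 -.005 0 0 0 .116 .55;-.42 -.026 0 0 0 .145 .55;-.5 -.054 0 0 0 .173 .55'
python3 -m pendant '-.08 -.035 0 0 0 .029 .55;-.15 -.075 0 0 0 .058 .55;-.165 -.085 0 0 0 .063 .55;-.165 -.085 0 0 0 .063 .55;-.165 -.085 0 0 0 .063 .55;-.165 -.085 0 0 0 .063 .3;-.15 -.075 0 0 0 .06 .3;-.15 -.075 0 0 0 .06 .3'
python3 - <<'E'
from h import *
S=snap('scene','s4');T=snap('top','t4')
a=cv2.resize(S['pixels'][160:300,200:350,::-1],(420,390),interpolation=2);b=cv2.resize(T['pixels'][140:270,220:350,::-1],(380,390),interpolation=2)
cv2.imwrite('pics/c6.png',np.hstack([a,b]))
E
```

```text
t: 15.6
position: [581.3, 22.7, 163.3]
tcp_rot: [[0.167, 0.986, -0.002], [0.986, -0.167, 0.001], [0.0, -0.002, -1.0]]
wrist_force: [-0.2, 0.2, -0.4]
opening: 0.351
grasp_force: 0.0
t: 16.4
position: [532.5, 16.7, 166.3]
tcp_rot: [[-0.37, 0.929, 0.003], [0.929, 0.37, 0.001], [-0.0, 0.003, -1.0]]
wrist_force: [0.2, 0.7, 0.9]
opening: 0.223
grasp_force: 0.4
t: 17.2
position: [517.2, 8.9, 165.4]
tcp_rot: [[-0.533, 0.846, 0.0], [0.846, 0.533, 0.0], [0.0, 0.0, -1.0]]
wrist_force: [0.3, -0.1, 0.2]
opening: 0.353
grasp_force: 0.0
```

View pics/c6.png

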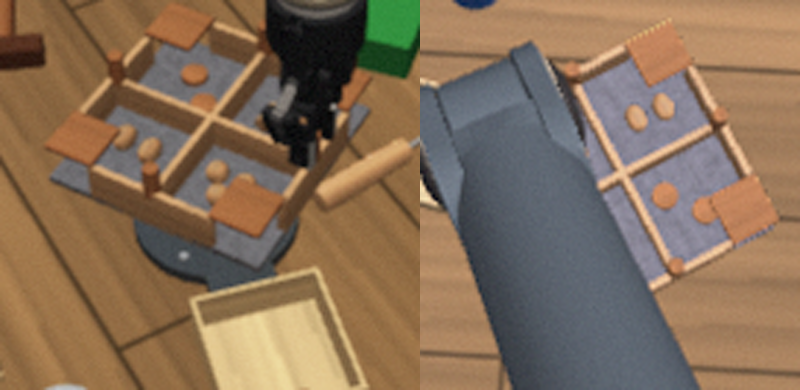

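The tray has turned. The bead bay's pad, at (246,205) in the scene crop, now faces the box. Next I check the yaw from the posts.

```bash
python3 - <<'E'
from h import *
T=load('t4');S=load('s4');c=np.array([567,-70])
P=[ray(T,(220+(u-420)/2.923,140+v/3),166)[:2] for u,v in((572,66),(720,113),(677,263))]
P+=[ray(S,(200+u/2.8,160+v/2.786),166)[:2] for u,v in((115,52),(150,164))]
for p in P: d=p-c; print(p.round(),np.hypot(*d).round(1),np.degrees(np.arctan2(d[1],d[0])).round(1)%90)
q=[ray(S,(200+u/2.8,160+v/2.786),146)[:2] for u,v in((216,178),(284,208),(247,236),(182,205) if 0 else (210,206))]
print('pad',np.round(q),np.mean(q,0))
E
```

```text
[648. -23.] 93.3 29.9
[ 614. -152.] 94.5 29.700000000000003
[ 486. -120.] 95.2 31.900000000000006
[ 613. -153.] 94.5 29.200000000000003
[646. -24.] 91.2 30.1
pad [[600.  -1.]
 [570.  53.]
 [609.  63.]
 [619.  22.]] [599.46655444  34.46575495]
```

```bash
python3 -m pendant '0 0 .15 0 0 0 .3;0 0 .3 0 0 0 .3;0 0 .5 0 0 0 1;.15 .05 .5 0 0 0 1;.3 .1 .5 0 0 0 1;.45 .16 .5 0 0 0 1;.6 .21 .5 0 0 0 1;.78 .27 .5 0 0 0 1'
python3 -m pendant '0 0 0 0 0 0 1;0 0 -.1 0 0 0 1;0 0 -.2 0 0 0 1;0 0 -.3 0 0 0 1;0 0 -.36 0 0 0 1;0 0 -.4 0 0 0 1;0 0 -.43 0 0 0 1;0 0 -.45 0 0 0 1'
python3 - <<'E'
from h import *
S=snap('scene','s5')
cv2.imwrite('pics/c7.png',cv2.resize(S['pixels'][170:300,210:350,::-1],(700,600),interpolation=2))
E
```

```text
t: 18.1
position: [595.7, 35.6, 217.1]
tcp_rot: [[-0.533, 0.846, 0.002], [0.846, 0.533, -0.0], [-0.001, 0.001, -1.0]]
wrist_force: [0.2, 0.0, 0.0]
opening: 0.0
grasp_force: 0.0
t: 18.9
position: [594.9, 35.6, 170.2]
tcp_rot: [[-0.534, 0.846, 0.0], [0.846, 0.534, 0.0], [0.0, 0.0, -1.0]]
wrist_force: [-0.1, -0.2, -0.0]
opening: -0.001
grasp_force: 0.0
```

View pics/c7.png

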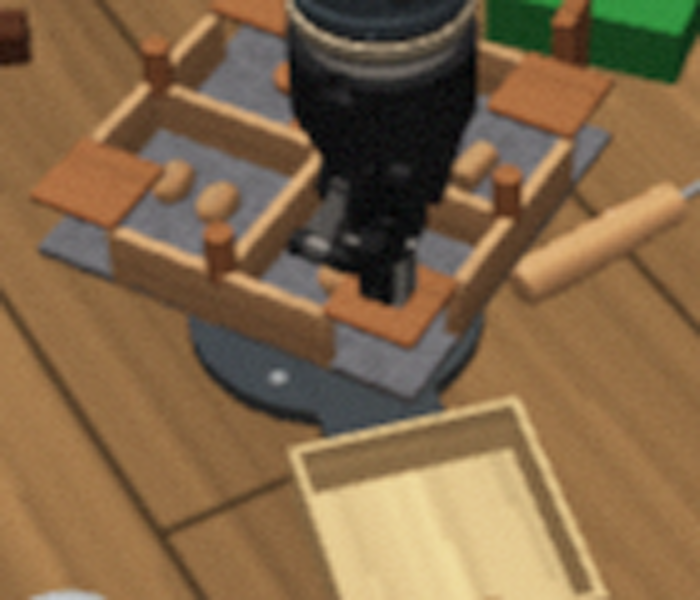

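The fingertips are over the middle of the bead bay's pad, and the corner points at the box. Pressing.

```bash
python3 -m pendant '0 0 -.05 0 0 0 1;0 .01 -.1 0 0 0 1;.005 .02 -.16 0 0 0 1;.01 .03 -.22 0 0 0 1;.01 .04 -.28 0 0 0 1;.015 .055 -.34 0 0 0 1;.02 .07 -.4 0 0 0 1;.02 .08 -.44 0 0 0 1' | grep -E 't:|pos|wri'
python3 -m pendant '0 0 0 0 0 0 1;0 0 0 0 0 0 1;0 0 0 0 0 0 1;0 0 0 0 0 0 1;0 0 0 0 0 0 1;0 0 0 0 0 0 1;0 0 0 0 0 0 1;0 0 0 0 0 0 1' | grep -E 't:|pos|wri'
python3 - <<'E'
from h import *
S=snap('scene','s6')
cv2.imwrite('pics/c8.png',cv2.resize(S['pixels'][170:320,210:350,::-1],(560,600),interpolation=2))
E
```

```text
t: 19.75
position: [598.6, 45.3, 127.5]
tcp_rot: [[-0.535, 0.845, 0.004], [0.845, 0.535, 0.002], [-0.001, 0.005, -1.0]]
wrist_force: [0.8, 1.0, 8.3]
t: 20.55
position: [598.5, 45.2, 127.8]
tcp_rot: [[-0.534, 0.845, 0.004], [0.845, 0.534, 0.002], [-0.001, 0.005, -1.0]]
wrist_force: [0.2, 4.0, 8.2]
```

View pics/c8.png

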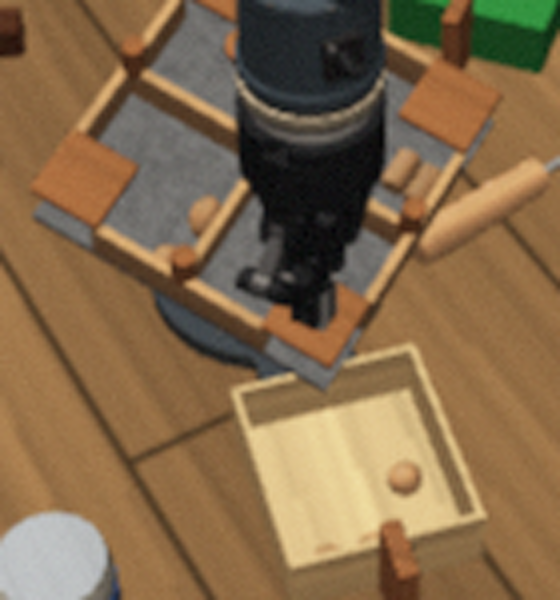

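One bead is in view in the box, and two slivers show behind its near wall at about (325,547) and (370,538). I'll press a little further to the stops, hold, then let the tray up gently and check with masks.

```bash
python3 -m pendant '0 0 -.01 0 0 0 1;0 0 -.02 0 0 0 1;0 0 -.03 0 0 0 1;0 0 -.03 0 0 0 1;0 0 -.03 0 0 0 1;0 0 -.03 0 0 0 1;0 0 -.03 0 0 0 1;0 0 -.03 0 0 0 1' | grep -E 't:|pos|wri'
python3 -m pendant '0 0 .06 0 0 0 1;0 0 .12 0 0 0 1;0 -.01 .18 0 0 0 1;0 -.02 .24 0 0 0 1;0 -.04 .3 0 0 0 1;0 -.06 .36 0 0 0 1;0 -.08 .42 0 0 0 1;0 -.08 .5 0 0 0 1' | grep -E 't:|pos|wri'
python3 -m pendant '0 0 .1 0 0 0 1;0 0 .25 0 0 0 1;0 0 .4 0 0 0 1;-.1 -.1 .6 0 0 0 1;-.25 -.25 .8 0 0 0 1;-.4 -.4 1 0 0 0 1;-.6 -.6 1 0 0 0 1;-.8 -.8 1 0 0 0 1' | grep -E 't:|pos|wri'
python3 -m pendant '-.1 -.1 .1 0 0 0 1;-.2 -.25 .2 0 0 0 1;-.2 -.4 .3 0 0 0 1;-.2 -.55 .4 0 0 0 1;-.2 -.7 .5 0 0 0 1;-.2 -.85 .5 0 0 0 1;-.2 -1 .5 0 0 0 1;-.2 -1 .5 0 0 0 1' | grep -E 't:|pos|wri'
python3 - <<'E'
from h import *
S=snap('scene','s7');T=snap('top','t7')
C=np.array([604,96.]);y=np.array([.23,.973]);x=np.array([.973,-.23])
for n,I in(('s',S),('t',T)):
    hsv=cv2.cvtColor(I['pixels'],cv2.COLOR_RGB2HSV)
    poly=lambda a,b,z:np.array([proj(I,[*(C+sx*a*x+sy*b*y),z]) for sx,sy in((-1,-1),(1,-1),(1,1),(-1,1))])
    m=np.zeros(hsv.shape[:2],np.uint8);cv2.fillPoly(m,[poly(52,58,4).astype(np.int32)],255)
    b=cv2.bitwise_and(m,cv2.inRange(hsv,(5,95,90),(17,255,255)))
    k,_,st,ce=cv2.connectedComponentsWithStats(b)
    print(n,[(st[j,4],ce[j].round(1).tolist(),np.round(ray(I,ce[j],14)[:2]).tolist()) for j in range(1,k) if st[j,4]>3])
    px=hsv[m>0];print('hue pct',np.percentile(px,[2,10,50,90],axis=0).round().tolist())
    m2=cv2.inRange(hsv,(15,50,165),(32,150,255))
    for c in cv2.findContours(m2,0,2)[0]:
        if cv2.contourArea(c)>500 :
            q=cv2.approxPolyDP(cv2.convexHull(c),4,True)[:,0];g=[ray(I,p,42)[:2] for p in q]
            if np.linalg.norm(np.mean(g,0)-C)<60: print(n,'box',np.round(g).tolist(),np.mean(g,0).round())
E
```

```text
t: 21.4
position: [598.7, 45.3, 125.0]
tcp_rot: [[-0.534, 0.845, 0.005], [0.845, 0.534, 0.002], [-0.001, 0.005, -1.0]]
wrist_force: [0.9, 2.6, 8.8]
t: 22.2
position: [596.3, 33.8, 172.9]
tcp_rot: [[-0.532, 0.847, -0.002], [0.847, 0.532, -0.001], [-0.0, -0.003, -1.0]]
wrist_force: [1.1, -0.3, -1.3]
t: 23.0
position: [516.7, -44.6, 275.2]
tcp_rot: [[-0.534, 0.845, 0.003], [0.845, 0.534, -0.001], [-0.002, 0.002, -1.0]]
wrist_force: [-0.4, -2.0, 0.5]
t: 23.8
position: [496.4, -147.1, 322.7]
tcp_rot: [[-0.53, 0.848, -0.001], [0.848, 0.53, -0.0], [0.0, -0.001, -1.0]]
wrist_force: [-0.8, -1.0, -0.1]
s [(np.int32(374), [301.1, 307.8], [622.0, 141.0]), (np.int32(57), [310.7, 289.1], [578.0, 109.0]), (np.int32(7), [291.1, 306.6], [640.0, 127.0])]
hue pct [[12.0, 89.0, 115.0], [16.0, 92.0, 128.0], [20.0, 97.0, 216.0], [21.0, 126.0, 228.0]]
s box [[535.0, 45.0], [563.0, 170.0], [671.0, 142.0], [642.0, 23.0]] [603.  95.]
t [(np.int32(89), [216.0, 180.2], [632.0, 141.0]), (np.int32(7), [234.4, 173.6], [654.0, 89.0]), (np.int32(244), [246.0, 184.8], [623.0, 53.0]), (np.int32(32), [225.1, 199.3], [577.0, 110.0]), (np.int32(4), [246.5, 200.5], [576.0, 49.0])]
hue pct [[11.0, 58.0, 143.0], [12.0, 64.0, 186.0], [20.0, 71.0, 232.0], [22.0, 132.0, 239.0]]
t box [[687.0, 136.0], [647.0, 47.0], [536.0, 39.0], [563.0, 170.0], [662.0, 156.0]] [619. 110.]
```

```bash
python3 - <<'E'
from h import *
T=load('t7');S=load('s7');hsv=cv2.cvtColor(T['pixels'],cv2.COLOR_RGB2HSV)
b=cv2.inRange(hsv,(5,95,90),(17,255,255))
print('box patch'); 
for r in range(170,190): print(r,''.join('#' if v else '.' for v in b[r,203:240]),' '.join(str(v) for v in hsv[r,208:226,0]))
c=np.array([567,-70.]);th=np.radians(30.1);R=np.array([[np.cos(th),-np.sin(th)],[np.sin(th),np.cos(th)]])
for n,I in(('t',T),('s',S)):
  h=cv2.cvtColor(I['pixels'],cv2.COLOR_RGB2HSV);w=cv2.inRange(h,(3,85,60),(25,255,255))
  for sx in(1,-1):
    for sy in(1,-1):
      q=[[sx*6,sy*6],[sx*94,sy*6],[sx*94,sy*50],[sx*50,sy*50],[sx*50,sy*94],[sx*6,sy*94]]
      m=np.zeros(w.shape,np.uint8);cv2.fillPoly(m,[np.array([proj(I,[*(c+R@p),106]) for p in q]).astype(np.int32)],255)
      k,_,st,ce=cv2.connectedComponentsWithStats(cv2.bitwise_and(m,w))
      print(n,'bay dir',(R@[sx,sy]).round(1),[(int(st[j,4]),(R.T@(ray(I,ce[j],112)[:2]-c)).round().tolist()) for j in range(1,k) if st[j,4]>5])
E
```

```text
box patch
170 ##########..###...#.#.#..........#### 15 15 15 14 15 18 18 16 16 15 17 16 16 16 17 16 18 17
171 ##########..##.......######.......... 14 14 14 13 15 19 18 16 15 17 20 17 18 17 17 17 16 16
172 #########...##............######..... 14 14 14 14 15 20 17 16 16 17 22 21 21 21 20 17 16 17
173 #########..###...............#####... 14 14 14 15 18 18 16 16 16 15 18 18 19 22 21 20 22 20
174 #########..#######.............###### 15 14 14 14 19 17 16 16 15 14 15 16 15 17 22 21 21 21
175 ########...########.................# 15 15 15 15 19 17 16 15 14 15 14 14 14 16 22 21 21 21
176 ########..######.##.................. 13 14 15 18 18 16 16 14 13 15 14 13 14 14 20 20 20 21
177 ########..#########.................. 15 14 16 21 17 16 17 14 14 14 14 16 14 14 18 21 21 21
178 #######...#########.................. 14 15 16 20 16 15 16 15 14 13 14 15 13 15 20 21 21 21
179 #######..###.#####................... 13 16 17 19 15 16 16 16 14 13 13 13 14 17 20 20 21 21
180 ######...##........................## 12 16 21 17 16 15 17 20 18 16 15 16 18 19 20 20 20 20
181 #######..##...................
[... 607 characters left out ...]
 13 13 15 21 22 21 21 21 21 21
188 ####..###..###....................... 17 16 16 16 19 16 13 13 14 15 21 21 22 21 21 21 21 20
189 ###...##............................. 16 14 15 17 22 22 19 19 19 22 23 22 21 22 22 21 22 22
t bay dir [0.4 1.4] [(23, [94.0, 29.0]), (12, [8.0, 92.0])]
t bay dir [ 1.4 -0.4] [(57, [85.0, -23.0]), (46, [45.0, -12.0])]
t bay dir [-1.4  0.4] [(113, [-39.0, 80.0])]
t bay dir [-0.4 -1.4] [(60, [-32.0, -27.0]), (16, [-89.0, -9.0])]
s bay dir [0.4 1.4] [(469, [58.0, 53.0])]
s bay dir [ 1.4 -0.4] [(70, [41.0, -83.0]), (354, [65.0, -20.0])]
s bay dir [-1.4  0.4] [(13, [-86.0, 44.0]), (381, [-20.0, 59.0])]
s bay dir [-0.4 -1.4] [(417, [-27.0, -35.0]), (23, [-54.0, -47.0])]
```

```bash
python3 -c "
from plant import order
print(order.close_job())"
```

```text
the job is handed in; nothing more can be done
None
```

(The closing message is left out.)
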